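# Open the stuck cam canister and set out the spares for stocktaking

### The job

Get the lock spares ready for stocktaking. Break the stuck canister lid loose with a hard counterclockwise twist, unscrew it until it comes free and lay it knob up in the middle of the round rubber mat, and put every loose lock cam into the opened canister to be counted. Stand all the key tins upright on the code reader's platform with their labels squarely facing the reading bar, and leave everything else on the table where it is.

Things in the scene. Friction and masses are not known exactly. Their poses are not given: they have to be found in the camera images.
- canister: Aluminium canister fixed to the table: 104 mm outside, bore 96 mm, rim 65 mm high, floor 5 mm. Origin at the centre of its underside, z up. Two flat locking arcs (outer radius 70 mm, top 78 mm above the table) lie round the mouth; at angles counterclockwise from its x axis they cover -10 to 112 and 170 to 292 degrees, with open gaps between.
- lid: Aluminium lid, 250 g, on the canister at the start: 106 mm disc, 8 mm thick, origin at the centre of the disc's underside, z up; a 91 mm plug reaches 6 mm below it; two 14 mm lugs along its +x and -x axes, to radius 64 mm, lie under the locking arcs at the start, x axis along the canister's. With both lugs in the gaps (turned 2.1 to 2.7 rad counterclockwise seen from above) it lifts straight off.
- lid_grip (a point): Centre of the lid's round knurled knob, 56 mm across, 32 mm high, 24 mm above the lid's origin (89 mm above the table while the lid is on); axes as the lid's. The lid is stuck: about 0.6 N m over the first 0.2 rad of turn, then nearly free; a stop ends the turn at 2.75 rad. It takes two or more grasps.
- mat_top (a point): Centre of the top of a round black rubber mat, 170 mm across, 4 mm thick, fixed on the table. With the lid lying on it knob up, the knob's centre is 30 mm above this point.
- reader_lane (a point): Centre of the fixed code reader's platform, a thin grey sheet let flush into the table top, 110 mm (x) by 260 mm (y). Its x axis points level to the black reading bar along the far edge, which spans 55 to 115 mm in x and is 45 mm high above the table; y runs along the bar. Tins may stand within 40 mm in x and 115 mm in y of this point.
- reader_rear (a point): Middle of the rear upper edge of the reading bar, 115 mm along the platform's x axis from its centre.
- tin1_mid (a point): Centre (half-way up) of an upright steel key tin, 54 mm across (its upper part 53), 60 mm high, 220 g, heavy at the foot; its x axis points out of the side that bears the white code label, z up; a black line on the top runs from the middle to the labelled side. May be absent.
- tin2_mid (a point): Centre (half-way up) of an upright steel key tin, 54 mm across (its upper part 53), 60 mm high, 220 g, heavy at the foot; its x axis points out of the side that bears the white code label, z up; a black line on the top runs from the middle to the labelled side. May be absent.
- tin3_mid (a point): Centre (half-way up) of an upright steel key tin, 54 mm across (its upper part 53), 60 mm high, 220 g, heavy at the foot; its x axis points out of the side that bears the white code label, z up; a black line on the top runs from the middle to the labelled side. May be absent.
- cam1_mid (a point): Centre (half-way up) of a steel lock cam lying flat, 70 g: a bar 66 mm long (its x), 20 mm wide (its y), 8 mm thick, with a square hub in the middle, 22 mm long, 20 mm wide and 22 mm high from the table. May be absent.
- cam2_mid (a point): Centre (half-way up) of a steel lock cam lying flat, 70 g: a bar 66 mm long (its x), 20 mm wide (its y), 8 mm thick, with a square hub in the middle, 22 mm long, 20 mm wide and 22 mm high from the table. May be absent.
- cam3_mid (a point): Centre (half-way up) of a steel lock cam lying flat, 70 g: a bar 66 mm long (its x), 20 mm wide (its y), 8 mm thick, with a square hub in the middle, 22 mm long, 20 mm wide and 22 mm high from the table. May be absent.
- padlock: Bystander: blue enamel padlock lying flat, 60 x 107 x 28 mm, origin under its body.
- coin_cup: Bystander: steel coin return cup, 72 mm across, 70 mm high, origin under its centre.
- tubular_key: Bystander: silver tubular key, 75 mm long, 20 mm high, lying on the table.
- latch: Bystander: matte black locker door latch, 110 x 40 x 25 mm, lying on the table.
- oil: Bystander: oil bottle, 56 mm across, 130 mm high, origin under its centre.
- screw_box: Bystander: cardboard box, 70 x 110 x 45 mm, origin under its centre.
- driver: Bystander: screwdriver lying on the table, about 200 mm long.

How it is judged:
By the outcome, as a careful person would: the job done as asked, in the order asked, and still so for the second after the job is handed in, with the robot touching nothing.
Of tin1, tin2, tin3 only 2 to 3 are there at a start; the rules pass over those that are not, and their reading is None.
Of cam1, cam2, cam3 only 2 to 3 are there at a start; the rules pass over those that are not, and their reading is None.
At some moment in a run one of tin1, tin2, tin3, cam1, cam2, cam3 may be knocked a few centimetres aside while the robot is not near it.
It also fails if it takes over 208 s, if anything falls off the work surface, if the arm or the gripper's body presses on something with over 40 N, if the wrist force passes 120 N, or if a joint passes its speed limit or range.

### The arm

A 6-joint arm with a two-finger parallel gripper is mounted at the origin on the work surface. World frame = base frame: x ahead of the robot, y to its left, z up, the work surface at z = 0. Lengths are in m, angles in rad, forces in N, time in s.
With the tool pointing down it reaches from about 0.3 to 0.75 m from the base axis. Payload 8.5 kg.
Tool frame: the origin (TCP) lies on the centre line of the jaws, within the pads' length; the fingertips stand 17 mm ahead of it and the grasp point (between the pads) lies 2 mm behind it; z points along the fingers, y is the line along which they close (so a half turn about z gives the same grasp; the last joint's range is limited). The gripper opens to 88 mm and grips with 3 to 60 N. Pads are 18 mm wide; open, the fingers measure 123 mm over their backs; the gripper's body (75 mm by 187 mm) begins 45 mm behind the grasp point.
Start: joints at [-0.215, 0.381, 1.297, -0, 1.464, -0.215], TCP at [0.55, 0, 0.256] pointing down, gripper open.
Joint ranges: [-3.11, 3.11], [-0.89, 2.33], [0.22, 2.48], [-1.42, 4.56], [0.17, 2.85], [-2.88, 2.88]. Speed limits (rad/s): [2.39, 2.39, 3.14, 3.14, 3.14, 3.14].

### API

Orientations are given as a unit quaternion [x, y, z, w].
In Python, from rig import manip, read_camera gives the robot as it stands.
- The arm moves only by the tool servo_tool, never from a script. Its argument "deltas" is a list of rows, each an object of numbers: "dx", "dy", "dz": the shift along the world's x, y, z in cm; "wx", "wy", "wz": the turn, a rotation vector about the world's x, y, z in rad; "fingers": the closure, from 0 (fully open) to 1 (shut). A call has 1 to 20 rows; each row is the pose to reach, as a shift and turn from the pose commanded when the call began; what a row does not reach only later rows make up. A row lasts 1/8 s, in which the tool goes at most 62.5 mm and 10.7 degrees, less where a joint would pass 70% of its speed; a pose out of reach is approached as far as the arm can. A call with a gripper value outside its range is refused whole. The fingers move at their own pace and stop on an object; "force" is the grip in N (left out, the last holds). Time passes only in rows, so rows that repeat a pose let the fingers close. It gives the time, the measured TCP pose, the force, the opening and the grip force at its end, in the units of the state.
- manip.sense(): the state, without advancing time (a new reading comes with each control period).
- read_camera(name): name is "scene" or "side" or "wrist"; returns a dict with "img" (420x560x3 uint8, red, green, blue), "mtx" (3x3 intrinsics, pixels), "T" (4x4, takes a point from camera to world coordinates). Camera axes: x right, y down, z forward; pixel columns grow to the right and rows downward; lengths in m; the calibration is good to about 2 mm. A picture is of the moment at which its call begins. There is no depth.
- manip.finish_job(): hands the job in; it is judged then, once.
The state is a dict: "time_s": time; "joints": joint angles; "dq": joint speeds; "joint_efforts": joint torques, N m; "tcp_pos": TCP position; "eef_rot": TCP orientation; "ft_force": force on the tool from outside, world axes, zero at the start; "ft_torque": the same for the moment, N m; "width": finger opening in m; "finger_force": force on a finger pad.
Only numpy, scipy, OpenCV 4.12 (cv2) and the standard library are available. Lean on these libraries where they do the work, as an engineer would, in place of code of your own. Each camera call takes 0.05 s, during which the arm holds its last target. There are 200 camera calls.

## Working session

There is one attempt and no reset: what is moved stays moved. The work goes in short steps, Python scripts to look and compute and a tool call to move; the robot and the scene stay as the last step left them, time stands still between calls to the robot, and variables do not carry over. Pictures are saved under pics/ and viewed, at most 14 in all, crops included, and the job is handed in when it is done.

Besides the shell and the picture viewer there is one more tool, called as name(argument=value, ...), one argument or row to a line, values as JSON. servo_tool: Moves the arm, as the interface text tells. Its arguments: {"type":"object","properties":{"deltas":{"type":"array"},"force":{"type":"number"}},"required":["deltas"]}

```bash
mkdir -p pics; ls; cat > h.py <<'E'
import numpy as np, cv2
from rig import manip, read_camera
def grab(n,f=None):
    c=read_camera(n)
    if f: cv2.imwrite('pics/'+f,c['img'][:,:,::-1])
    np.savez('/tmp/'+n+'.npz',**c)
    return c
def load(n): return dict(np.load('/tmp/'+n+'.npz'))
def ray(c,u,v,z):
    d=c['T'][:3,:3]@np.linalg.inv(c['mtx'])@np.array([u,v,1.]); o=c['T'][:3,3]
    return o+d*(z-o[2])/d[2]
def proj(c,p):
    q=np.linalg.inv(c['T'])@np.append(p,1); q=c['mtx']@q[:3]; return q[:2]/q[2]
E
python3 - <<'E'
from h import *
for n in ['scene','side','wrist']:
    c=grab(n,n+'0.png'); print(n,c['T'].round(3).tolist(),c['mtx'].round(1).tolist())
print(manip.sense())
a=[load(n)['img'] for n in ['scene','side']]
E
```

```text
pics
scene [[-0.079, 0.631, -0.771, 1.487], [0.997, 0.033, -0.076, 0.088], [-0.022, -0.775, -0.632, 0.793], [0.0, 0.0, 0.0, 1.0]] [[386.4, 0.0, 280.4], [0.0, 386.4, 210.3], [0.0, 0.0, 1.0]]
side [[0.72, -0.503, 0.478, -0.038], [-0.694, -0.503, 0.516, -0.719], [-0.02, -0.703, -0.711, 1.058], [0.0, 0.0, 0.0, 1.0]] [[493.3, 0.0, 283.6], [0.0, 493.3, 208.9], [0.0, 0.0, 1.0]]
wrist [[1.0, 0.001, -0.002, 0.551], [0.001, -0.956, -0.294, 0.075], [-0.002, 0.294, -0.956, 0.384], [0.0, 0.0, 0.0, 1.0]] [[334.9, 0.0, 277.9], [0.0, 334.9, 208.6], [0.0, 0.0, 1.0]]
{'time_s': 0.15, 'joints': array([-2.15264734e-01,  3.81055982e-01,  1.29802792e+00, -9.25112675e-06,
        1.46359685e+00, -2.15297217e-01]), 'dq': array([-0.00091972, -0.00107324, -0.00085195, -0.00174712,  0.00035769,
       -0.00118515]), 'joint_efforts': array([ 2.75231861e-03, -4.38084304e+01, -2.24613369e+01,  7.13452022e-02,
        3.43442336e-02, -8.91773107e-05]), 'tcp_pos': array([5.49809515e-01, 5.65163901e-05, 2.55291487e-01]), 'eef_rot': array([ 7.07094840e-01,  7.07118512e-01, -2.97511933e-04, -4.55519812e-04]), 'ft_force': array([-0.09085505,  0.66818977, -0.14282936]), 'ft_torque': array([-0.03718716,  0.00846298,  0.02086269]), 'finger_force': 0.0, 'width': 0.08848249507628464}
```

View pics/scene0.png

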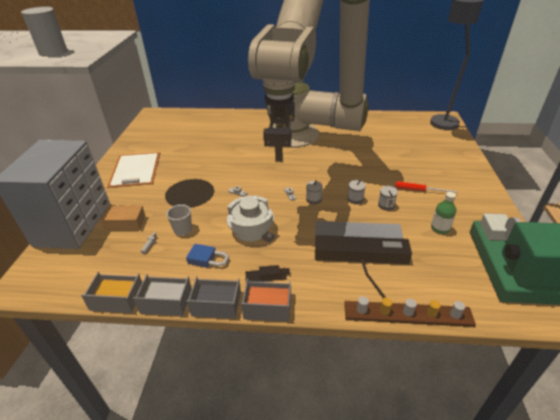

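View pics/side0.png

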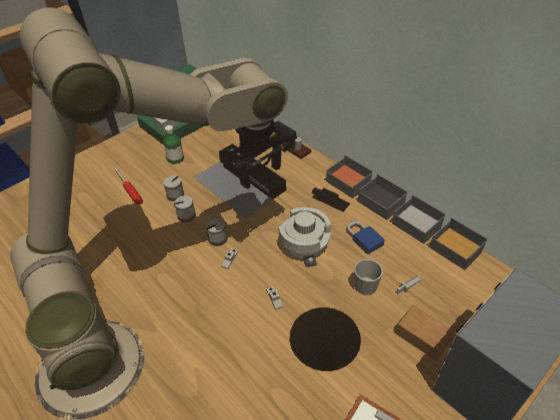

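The scene view shows the mat (190,192), canister (251,218), tins at (315,192), (356,191), (388,198), cams at (238,190), (290,193) and perhaps one at (268,236). It also shows the reader at (360,240). In the side view the tins are at (217,231), (184,208), (173,187), the cams at (229,258), (274,298), (310,261), and the platform at (235,185). I'll zoom in on both.

```bash
python3 - <<'E'
from h import *
s=load('scene');d=load('side')
a=cv2.resize(s['img'][170:280,220:420],None,fx=4,fy=4,interpolation=cv2.INTER_CUBIC)
cv2.imwrite('pics/c1.png',a[:,:,::-1])
b=cv2.resize(d['img'][150:320,140:370],None,fx=3.4,fy=3.4,interpolation=cv2.INTER_CUBIC)
cv2.imwrite('pics/c2.png',b[:,:,::-1])
for n,u,v,z in [('mat',190,192,.004),('can knob top',249,201,.105),('tinA',315,183,.06),('tinB',356,182,.06),('tinC',388,190,.06),('cam',238,190,.01),('cam',290,193,.01),('cam?',268,236,.01)]:
    print('scene',n,ray(s,u,v,z).round(3))
for n,u,v,z in [('mat',325,338,.004),('knobtop',304,216,.105),('tin',216,224,.06),('tin',184,202,.06),('tin',173,181,.06),('cam',229,258,.01),('cam',274,298,.01),('cam?',310,261,.01),('plat',235,185,0)]:
    print('side',n,ray(d,u,v,z).round(3))
E
```

```text
scene mat [ 0.441 -0.327  0.004]
scene can knob top [ 0.61  -0.089  0.105]
scene tinA [0.446 0.102 0.06 ]
scene tinB [0.434 0.236 0.06 ]
scene tinC [0.473 0.333 0.06 ]
scene cam [ 0.429 -0.16   0.01 ]
scene cam [0.438 0.019 0.01 ]
scene cam? [ 0.654 -0.033  0.01 ]
side mat [ 0.44  -0.335  0.004]
side knobtop [ 0.622 -0.085  0.105]
side tin [0.459 0.096 0.06 ]
side tin [0.448 0.231 0.06 ]
side tin [0.478 0.329 0.06 ]
side cam [0.43  0.012 0.01 ]
side cam [ 0.428 -0.17   0.01 ]
side cam? [ 0.579 -0.151  0.01 ]
side plat [0.638 0.236 0.   ]
```

View pics/c1.png

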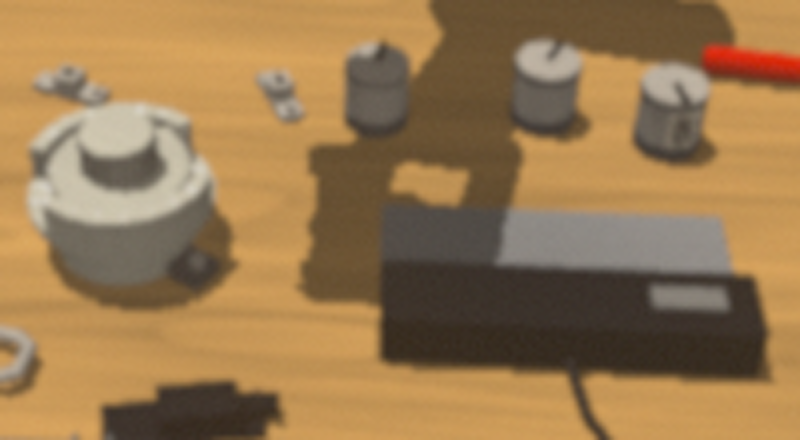

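View pics/c2.png

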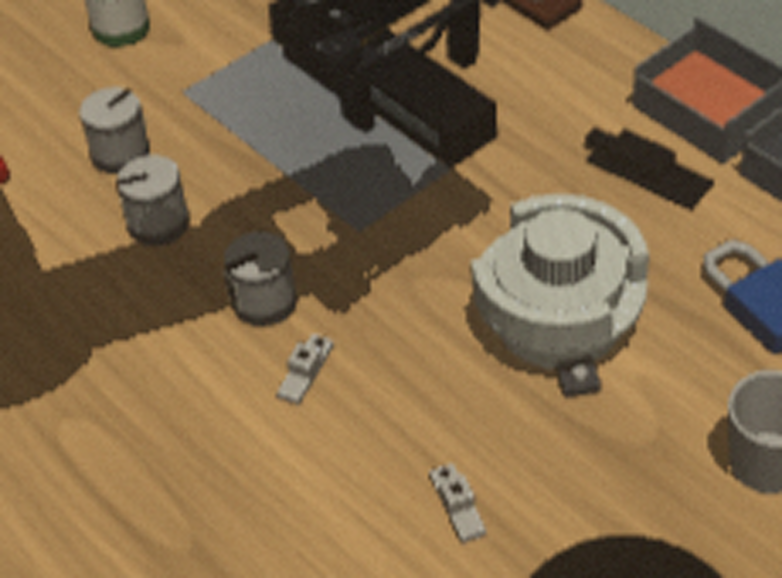

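The dark tabs at (268,236) in scene and (310,261) in side lie symmetrically about the canister, so they are its feet. That leaves two cams seen so far. Next is the wrist view.

View pics/wrist0.png

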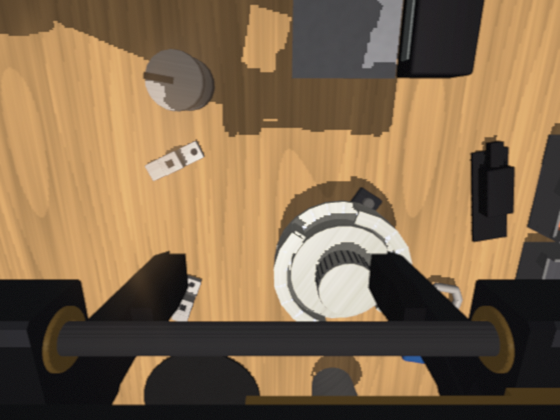

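```bash
python3 - <<'E'
from h import *
s=load('scene');d=load('side');w=load('wrist')
for n,c,u,v in [('sL',s,316.3,221.7),('sR',s,401,225),('dL',d,195,177),('dNear',d,245.9,217)]:
    print(n,ray(c,u,v,0).round(3))
for p in [[.617,-.09,.105],[.43,.015,.011],[.429,-.165,.011],[.44,-.33,.004],[.45,.1,.06]]: print(p,proj(w,p).round(0))
E
```

```text
sL [0.57  0.109 0.   ]
sR [0.571 0.368 0.   ]
dL [0.571 0.357 0.   ]
dNear [0.57  0.104 0.   ]
[0.617, -0.09, 0.105] [349. 289.]
[0.43, 0.015, 0.011] [171. 162.]
[0.429, -0.165, 0.011] [183. 302.]
[0.44, -0.33, 0.004] [202. 399.]
[0.45, 0.1, 0.06] [167.  77.]
```

The wrist view confirms two cams, at about (175,160) and (188,295), the canister knob at (348,285), and the platform corner at (292,77). The platform is about 0.57–0.68 in x and 0.107–0.365 in y, squared to the world axes. I'll approach the knob pre-turned clockwise.

servo_tool(
  deltas=[
    {"dx": 6.6, "dy": -8.8, "dz": -5.5, "wz": -1.2, "fingers": 0},
    {"dx": 6.6, "dy": -8.8, "dz": -5.5, "wz": -1.2},
    {"dx": 6.6, "dy": -8.8, "dz": -5.5, "wz": -1.2},
    {"dx": 6.6, "dy": -8.8, "dz": -5.5, "wz": -1.2},
    {"dx": 6.6, "dy": -8.8, "dz": -5.5, "wz": -1.2},
    {"dx": 6.6, "dy": -8.8, "dz": -5.5, "wz": -1.2},
    {"dx": 6.6, "dy": -8.8, "dz": -5.5, "wz": -1.2},
    {"dx": 6.6, "dy": -8.8, "dz": -5.5, "wz": -1.2},
    {"dx": 6.6, "dy": -8.8, "dz": -5.5, "wz": -1.2},
  ],
  force=60,
)

```text
$.deltas[0]: bad value
```

```bash
python3 - <<'E'
from h import *
c=grab('wrist','w1.png'); s=manip.sense(); print(s['time_s'],s['tcp_pos'].round(4),s['joints'].round(2),c['T'].round(3)[:3,3])
print(proj(c,[.617,-.088,.105]))
E
```

```text
0.2 [0.5499 0.     0.2554] [-0.22  0.38  1.3  -0.    1.46 -0.22] [0.551 0.075 0.384]
[349.01839241 287.15619541]
```

View pics/w1.png

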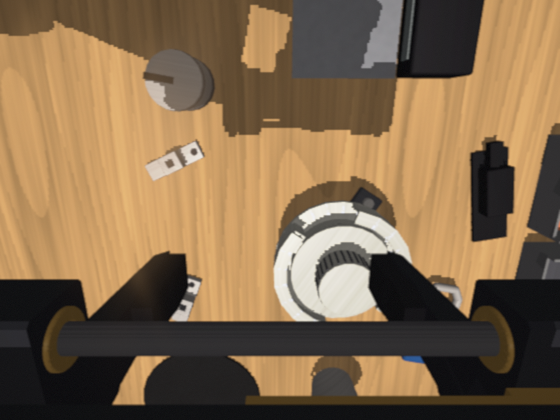

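The arm did not move, because the call was refused, so this view is the same as the first one. I'll give every key in each row.

servo_tool(
  deltas=[
    {"dx": 6.6, "dy": -8.8, "dz": -5.5, "wx": 0.0, "wy": 0.0, "wz": -1.2, "fingers": 0.0},
    {"dx": 6.6, "dy": -8.8, "dz": -5.5, "wx": 0.0, "wy": 0.0, "wz": -1.2, "fingers": 0.0},
  ],
  force=60,
)

```text
time_s: 0.45
tcp_pos: [0.6168, -0.0889, 0.2003]
eef_rot: [0.828, 0.561, 0.0, 0.0]
ft_force: [0.8, -1.0, 0.4]
width: 0.0883
finger_force: 0.0
```

servo_tool(
  deltas=[
    {"dx": 0, "dy": 0, "dz": 0, "wx": 0, "wy": 0, "wz": -0.83, "fingers": 0},
    {"dx": 0, "dy": 0, "dz": 0, "wx": 0, "wy": 0, "wz": -0.83, "fingers": 0.2},
    {"dx": 0, "dy": 0, "dz": 0, "wx": 0, "wy": 0, "wz": -0.83, "fingers": 0.2},
    {"dx": 0, "dy": 0, "dz": 0, "wx": 0, "wy": 0, "wz": -0.83, "fingers": 0.2},
    {"dx": 0, "dy": 0, "dz": 0, "wx": 0, "wy": 0, "wz": -0.83, "fingers": 0.2},
    {"dx": 0, "dy": 0, "dz": 0, "wx": 0, "wy": 0, "wz": -0.83, "fingers": 0.2},
  ],
  force=60,
)

```text
time_s: 1.2
tcp_pos: [0.6159, -0.088, 0.2005]
eef_rot: [0.983, 0.182, -0.0, -0.0]
ft_force: [-0.1, -0.7, 0.0]
width: 0.0702
finger_force: 0.0
```

```bash
python3 - <<'E'
from h import *
c=grab('wrist','w2.png'); s=manip.sense(); print(s['time_s'],s['tcp_pos'].round(4),s['joints'].round(2),s['width'])
print(proj(c,[.617,-.088,.105]))
E
```

```text
1.25 [ 0.6159 -0.088   0.2006] [-0.33  0.55  1.17 -0.    1.42  0.87] 0.07012138377827198
[276.88577556 216.70137508]
```

View pics/w2.png

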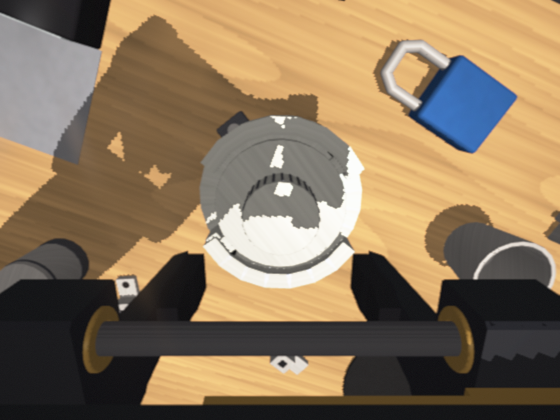

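The knob top is centred at about (281,221), between x 243–320 and y 190–253, and the prediction was (277,217).

```bash
python3 - <<'E'
from h import *
c=load('wrist'); print(ray(c,281.5,221,.105).round(4), ray(c,243,215,.105).round(4), ray(c,320,215,.105).round(4))
E
```

```text
[ 0.6152 -0.0922  0.105 ] [ 0.6096 -0.0652  0.105 ] [ 0.6291 -0.1159  0.105 ]
```

servo_tool(
  deltas=[
    {"dx": 0, "dy": -0.3, "dz": -5, "wx": 0, "wy": 0, "wz": 0, "fingers": 0.2},
    {"dx": 0, "dy": -0.3, "dz": -8, "wx": 0, "wy": 0, "wz": 0, "fingers": 0.2},
    {"dx": 0, "dy": -0.3, "dz": -10.5, "wx": 0, "wy": 0, "wz": 0, "fingers": 0.2},
    {"dx": 0, "dy": -0.3, "dz": -10.5, "wx": 0, "wy": 0, "wz": 0, "fingers": 0.2},
    {"dx": 0, "dy": -0.3, "dz": -10.5, "wx": 0, "wy": 0, "wz": 0, "fingers": 1},
    {"dx": 0, "dy": -0.3, "dz": -10.5, "wx": 0, "wy": 0, "wz": 0, "fingers": 1},
    {"dx": 0, "dy": -0.3, "dz": -10.5, "wx": 0, "wy": 0, "wz": 0, "fingers": 1},
    {"dx": 0, "dy": -0.3, "dz": -10.5, "wx": 0, "wy": 0, "wz": 0, "fingers": 1},
  ],
  force=60,
)

```text
time_s: 2.25
tcp_pos: [0.6165, -0.0911, 0.0971]
eef_rot: [0.983, 0.182, 0.001, 0.001]
ft_force: [-1.1, -0.2, 6.1]
width: 0.0546
finger_force: 60.0
```

Gripped. Now the first part of the twist.

servo_tool(
  deltas=[
    {"dx": 0, "dy": 0, "dz": 0, "wx": 0, "wy": 0, "wz": 0.1, "fingers": 1},
    {"dx": 0, "dy": 0, "dz": 0, "wx": 0, "wy": 0, "wz": 0.2, "fingers": 1},
    {"dx": 0, "dy": 0, "dz": 0, "wx": 0, "wy": 0, "wz": 0.3, "fingers": 1},
    {"dx": 0, "dy": 0, "dz": 0, "wx": 0, "wy": 0, "wz": 0.4, "fingers": 1},
    {"dx": 0, "dy": 0, "dz": 0, "wx": 0, "wy": 0, "wz": 0.5, "fingers": 1},
  ],
  force=60,
)

```text
time_s: 2.88
tcp_pos: [0.6166, -0.091, 0.0971]
eef_rot: [0.907, 0.421, 0.001, 0.001]
ft_force: [0.1, 0.5, 7.4]
width: 0.055
finger_force: 60.0
```

```bash
python3 - <<'E'
from h import *
c=grab('wrist','w3.png'); s=manip.sense(); print(s['time_s'],s['tcp_pos'].round(4),s['joints'].round(2),s['width'],s['ft_force'].round(1),s['ft_torque'].round(2))
E
```

```text
2.925 [ 0.6165 -0.091   0.0971] [-0.34  0.65  1.31  0.    1.18  0.36] 0.05497950766147128 [0.9 0.2 7.1] [0.26 0.2  0.15]
```

servo_tool(
  deltas=[
    {"dx": 0, "dy": 0, "dz": 0, "wx": 0, "wy": 0, "wz": 0.15, "fingers": 1},
    {"dx": 0, "dy": 0, "dz": 0, "wx": 0, "wy": 0, "wz": 0.3, "fingers": 1},
    {"dx": 0, "dy": 0, "dz": 0, "wx": 0, "wy": 0, "wz": 0.45, "fingers": 1},
    {"dx": 0, "dy": 0, "dz": 0, "wx": 0, "wy": 0, "wz": 0.6, "fingers": 1},
    {"dx": 0, "dy": 0, "dz": 0, "wx": 0, "wy": 0, "wz": 0.75, "fingers": 1},
    {"dx": 0, "dy": 0, "dz": 0, "wx": 0, "wy": 0, "wz": 0.9, "fingers": 1},
    {"dx": 0, "dy": 0, "dz": 0, "wx": 0, "wy": 0, "wz": 1.05, "fingers": 1},
    {"dx": 0, "dy": 0, "dz": 0, "wx": 0, "wy": 0, "wz": 1.2, "fingers": 1},
    {"dx": 0, "dy": 0, "dz": 0, "wx": 0, "wy": 0, "wz": 1.35, "fingers": 1},
    {"dx": 0, "dy": 0, "dz": 0, "wx": 0, "wy": 0, "wz": 1.5, "fingers": 1},
    {"dx": 0, "dy": 0, "dz": 0, "wx": 0, "wy": 0, "wz": 1.65, "fingers": 1},
    {"dx": 0, "dy": 0, "dz": 0, "wx": 0, "wy": 0, "wz": 1.8, "fingers": 1},
    {"dx": 0, "dy": 0, "dz": 0, "wx": 0, "wy": 0, "wz": 1.95, "fingers": 1},
    {"dx": 0, "dy": 0, "dz": 0, "wx": 0, "wy": 0, "wz": 1.95, "fingers": 1},
  ],
  force=60,
)

```text
time_s: 4.68
tcp_pos: [0.6159, -0.0909, 0.097]
eef_rot: [0.161, 0.987, 0.0, 0.0]
ft_force: [-3.5, 1.4, 7.7]
width: 0.055
finger_force: 60.0
```

```bash
python3 - <<'E'
from h import *
c=grab('wrist'); s=manip.sense(); print(s['time_s'],s['tcp_pos'].round(4),s['joints'].round(2),s['width'],s['ft_force'].round(1),s['ft_torque'].round(2))
a=cv2.resize(c['img'][80:340,140:420],None,fx=2,fy=2);cv2.imwrite('pics/w4.png',a[:,:,::-1])
E
```

```text
4.725 [ 0.6159 -0.0909  0.097 ] [-0.34  0.65  1.31  0.    1.18 -1.58] 0.05508553767626611 [-3.   0.6  7.9] [0.41 0.47 0.28]
```

View pics/w4.png

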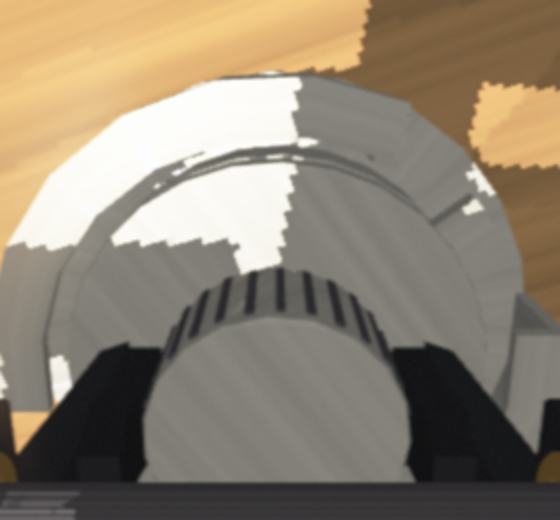

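The picture shows the knob held centrally in the pads, with the lugs not visible. I'll try a small, gentle lift.

servo_tool(
  deltas=[
    {"dx": 0, "dy": 0, "dz": 0.3, "wx": 0, "wy": 0, "wz": 0, "fingers": 1},
    {"dx": 0, "dy": 0, "dz": 0.5, "wx": 0, "wy": 0, "wz": 0, "fingers": 1},
    {"dx": 0, "dy": 0, "dz": 0.6, "wx": 0, "wy": 0, "wz": 0, "fingers": 1},
  ],
  force=60,
)

```text
time_s: 5.1
tcp_pos: [0.6158, -0.091, 0.1016]
eef_rot: [0.162, 0.987, 0.0, -0.0]
ft_force: [-0.7, -0.5, -2.3]
width: 0.055
finger_force: 60.0
```

The force is about 2.4 N, which is just the lid's weight, so it is free. I'll lift it and carry it towards the mat at (0.440,-0.331).

servo_tool(
  deltas=[
    {"dx": 0, "dy": 0, "dz": 1, "wx": 0, "wy": 0, "wz": 0, "fingers": 1},
    {"dx": 0, "dy": 0, "dz": 3, "wx": 0, "wy": 0, "wz": 0, "fingers": 1},
    {"dx": 0, "dy": 0, "dz": 6, "wx": 0, "wy": 0, "wz": 0, "fingers": 1},
    {"dx": -3, "dy": -3, "dz": 9, "wx": 0, "wy": 0, "wz": 0, "fingers": 1},
    {"dx": -6, "dy": -8, "dz": 9, "wx": 0, "wy": 0, "wz": 0.2, "fingers": 1},
    {"dx": -9, "dy": -13, "dz": 9, "wx": 0, "wy": 0, "wz": 0.2, "fingers": 1},
  ],
  force=60,
)

```text
time_s: 5.85
tcp_pos: [0.5253, -0.2221, 0.1929]
eef_rot: [0.061, 0.998, -0.001, 0.001]
ft_force: [0.9, -0.3, -1.4]
width: 0.0545
finger_force: 60.0
```

```bash
cat >> h.py <<'E'
def blob(c,m,near=None,amin=60,box=None):
    m=m.astype(np.uint8)
    if box: k=np.zeros_like(m);k[box[1]:box[3],box[0]:box[2]]=1;m&=k
    n,l,st,ce=cv2.connectedComponentsWithStats(m)
    r=[(st[i,4],ce[i],l==i) for i in range(1,n) if st[i,4]>=amin]
    return sorted(r,key=lambda t:-t[0])
E
python3 - <<'E'
from h import *
s=manip.sense(); print(s['time_s'],s['tcp_pos'].round(4),s['joints'].round(2),s['ft_force'].round(1))
# mat centre from stored side image & scene
for n,pt in [('side',(325,338)),('scene',(190,192))]:
    c=load(n);g=c['img'].max(2); 
    b=[x for x in blob(c,g<45) if x[2][pt[1],pt[0]]][0]
    cn=cv2.findContours(b[2].astype(np.uint8),0,1)[0][0][:,0,:]
    P=np.array([ray(c,u+0.,v+0.,.004)[:2] for u,v in cn],np.float32)
    (x,y),r=cv2.minEnclosingCircle(P);print(n,b[0],round(x,4),round(y,4),round(r,4),cv2.fitEllipse(P))
d=grab('side');
img=d['img'][140:380,200:480]
cv2.imwrite('pics/s2.png',cv2.resize(img,None,fx=2,fy=2)[:,:,::-1])
E
```

```text
5.85 [ 0.5253 -0.2221  0.1929] [-0.61  0.47  1.35 -0.    1.33 -2.06] [ 0.9 -0.3 -1.4]
side 2956 0.4401 -0.334 0.0829 ((0.44065213203430176, -0.33920058608055115), (0.1501067876815796, 0.1639917641878128), 93.08695220947266)Traceback (most recent call last):
  File "<stdin>", line 6, in <module>
IndexError: list index out of range
```

```bash
python3 - <<'E'
from h import *
for n,pt in [('side',(325,338)),('scene',(190,192))]:
    c=load(n);g=c['img'].max(2); 
    for t in (55,70,80):
        bb=[x for x in blob(c,g<t) if x[2][pt[1],pt[0]]]
        if not bb: continue
        b=bb[0];cn=cv2.findContours(b[2].astype(np.uint8),0,1)[0][0][:,0,:]
        P=np.array([ray(c,u+0.,v+0.,.004)[:2] for u,v in cn],np.float32)
        print(n,t,b[0],np.round(cv2.minEnclosingCircle(P)[0],4),cv2.minEnclosingCircle(P)[1],P.min(0),P.max(0))
d=grab('side');
cv2.imwrite('pics/s2.png',cv2.resize(d['img'][140:380,200:480],None,fx=2,fy=2)[:,:,::-1])
E
```

```text
side 55 3429 [ 0.4401 -0.333 ] 0.0837596133351326 [ 0.3569045  -0.41544154] [ 0.5232427  -0.25022694]
side 70 3485 [ 0.4402 -0.3338] 0.08428914844989777 [ 0.35665488 -0.41703635] [ 0.52416134 -0.2499483 ]
side 80 3508 [ 0.4403 -0.3329] 0.08458342403173447 [ 0.35665488 -0.41703635] [ 0.5245782  -0.24848658]
scene 70 566 [ 0.4432 -0.3292] 0.07649435102939606 [ 0.37357458 -0.40401396] [ 0.51217955 -0.25272128]
scene 80 914 [ 0.4444 -0.329 ] 0.07947447150945663 [ 0.3677019  -0.40751803] [ 0.51252264 -0.25020912]
```

View pics/s2.png

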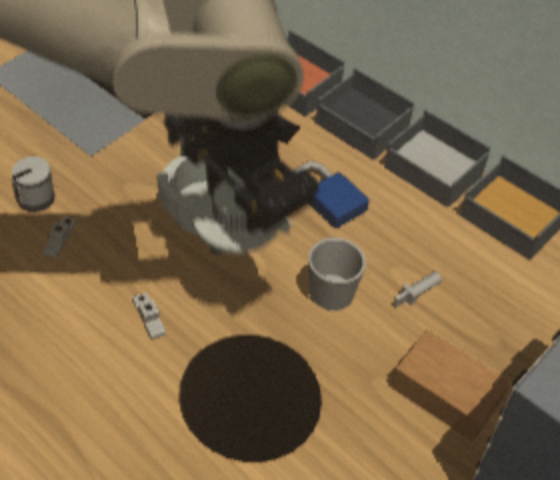

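The side view shows the lid held in the gripper clear of everything. The mat lies at crop (250,397), whose centre gives about (0.4405,-0.332), and the tins and cams are unmoved.

servo_tool(
  deltas=[
    {"dx": -4, "dy": -5, "dz": 0, "wx": 0, "wy": 0, "wz": -0.1, "fingers": 1},
    {"dx": -8.5, "dy": -11, "dz": 0, "wx": 0, "wy": 0, "wz": -0.2, "fingers": 1},
    {"dx": -8.5, "dy": -11, "dz": -4, "wx": 0, "wy": 0, "wz": -0.2, "fingers": 1},
    {"dx": -8.5, "dy": -11, "dz": -8, "wx": 0, "wy": 0, "wz": -0.2, "fingers": 1},
    {"dx": -8.5, "dy": -11, "dz": -11, "wx": 0, "wy": 0, "wz": -0.2, "fingers": 1},
    {"dx": -8.5, "dy": -11, "dz": -13, "wx": 0, "wy": 0, "wz": -0.2, "fingers": 1},
    {"dx": -8.5, "dy": -11, "dz": -14, "wx": 0, "wy": 0, "wz": -0.2, "fingers": 1},
    {"dx": -8.5, "dy": -11, "dz": -14.5, "wx": 0, "wy": 0, "wz": -0.2, "fingers": 1},
    {"dx": -8.5, "dy": -11, "dz": -14.5, "wx": 0, "wy": 0, "wz": -0.2, "fingers": 1},
  ],
  force=60,
)

```text
time_s: 7.02
tcp_pos: [0.4412, -0.3312, 0.0472]
eef_rot: [0.162, 0.987, -0.0, 0.0]
ft_force: [0.6, -0.5, -1.4]
width: 0.055
finger_force: 60.0
```

servo_tool(
  deltas=[
    {"dx": 0, "dy": 0, "dz": -0.3, "wx": 0, "wy": 0, "wz": 0, "fingers": 1},
    {"dx": 0, "dy": 0, "dz": -0.5, "wx": 0, "wy": 0, "wz": 0, "fingers": 1},
    {"dx": 0, "dy": 0, "dz": -0.6, "wx": 0, "wy": 0, "wz": 0, "fingers": 1},
  ],
  force=60,
)

```text
time_s: 7.4
tcp_pos: [0.4411, -0.3312, 0.042]
eef_rot: [0.162, 0.987, -0.0, 0.0]
ft_force: [-4.7, 3.1, 17.4]
width: 0.0544
finger_force: 60.0
```

Contact with the mat. I'll release, rise, and go to a viewing pose over the cams.

servo_tool(
  deltas=[
    {"dx": 0, "dy": 0, "dz": 0.1, "wx": 0, "wy": 0, "wz": 0, "fingers": 0.1},
    {"dx": 0, "dy": 0, "dz": 0.1, "wx": 0, "wy": 0, "wz": 0, "fingers": 0.1},
    {"dx": 0, "dy": 0, "dz": 0.1, "wx": 0, "wy": 0, "wz": 0, "fingers": 0.1},
    {"dx": 0, "dy": 0, "dz": 3, "wx": 0, "wy": 0, "wz": 0, "fingers": 0.1},
    {"dx": 0, "dy": 0, "dz": 8, "wx": 0, "wy": 0, "wz": 0, "fingers": 0.1},
    {"dx": 0, "dy": 2, "dz": 14, "wx": 0, "wy": 0, "wz": -0.2, "fingers": 0},
    {"dx": 0, "dy": 8, "dz": 20, "wx": 0, "wy": 0, "wz": -0.4, "fingers": 0},
    {"dx": 0, "dy": 14, "dz": 21, "wx": 0, "wy": 0, "wz": -0.58, "fingers": 0},
    {"dx": 0, "dy": 20, "dz": 21, "wx": 0, "wy": 0, "wz": -0.76, "fingers": 0},
    {"dx": 0, "dy": 26, "dz": 21, "wx": 0, "wy": 0, "wz": -0.94, "fingers": 0},
    {"dx": 0, "dy": 26, "dz": 21, "wx": 0, "wy": 0, "wz": -1.12, "fingers": 0},
    {"dx": 0, "dy": 26, "dz": 21, "wx": 0, "wy": 0, "wz": -1.25, "fingers": 0},
    {"dx": 0, "dy": 26, "dz": 21, "wx": 0, "wy": 0, "wz": -1.25, "fingers": 0},
  ],
  force=60,
)

```text
time_s: 9.02
tcp_pos: [0.4409, -0.0707, 0.2507]
eef_rot: [0.708, 0.706, -0.0, 0.0]
ft_force: [0.7, -0.2, 1.2]
width: 0.0883
finger_force: 0.0
```

```bash
python3 - <<'E'
from h import *
c=grab('wrist','w5.png'); s=manip.sense(); print(s['time_s'],s['tcp_pos'].round(4),s['joints'].round(2),s['eef_rot'].round(3))
hsv=cv2.cvtColor(c['img'],cv2.COLOR_RGB2HSV)
for b in blob(c,(hsv[:,:,1]<60)&(hsv[:,:,2]>70),amin=300)[:8]:
    r=cv2.minAreaRect(np.argwhere(b[2])[:,::-1].astype(np.float32))
    print(b[0],b[1].round(0),ray(c,*b[1],.008).round(3),np.round(r[1]),round(r[2]))
d=grab('side')
cv2.imwrite('pics/s3.png',np.hstack([cv2.resize(c['img'],(448,336)),cv2.resize(d['img'][200:400,220:420],(336,336))])[:,:,::-1])
E
```

```text
9.075 [ 0.441  -0.071   0.2507] [-0.43  0.2   1.57 -0.    1.37 -0.42] [ 0.708  0.707 -0.    -0.   ]
17674 [459. 201.] [ 0.65  -0.102  0.008] [144. 180.] 88
2556 [279. 376.] [ 0.442 -0.35   0.008] [41. 81.] 90
1372 [290.  12.] [0.453 0.092 0.008] [34. 62.] 90
1146 [268.  95.] [0.431 0.015 0.008] [21. 64.] 63
850 [270. 251.] [ 0.432 -0.163  0.008] [19. 52.] 22
684 [421. 383.] [ 0.638 -0.362  0.008] [35. 27.] 66
```

View pics/s3.png

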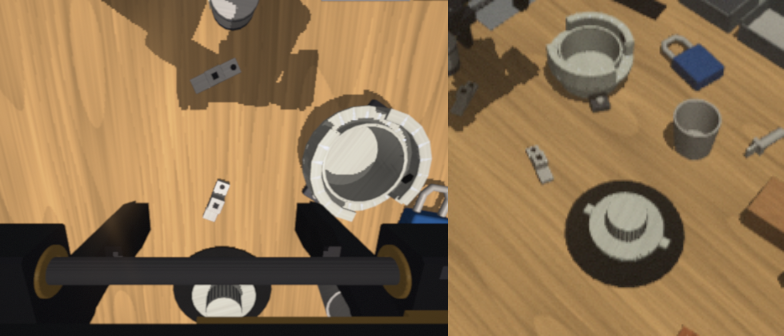

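The lid lies centred on the mat with its knob up, and the canister is open. The cams are at wrist-image (268,95) and (270,251). Next come their axes.

```bash
cat >> h.py <<'E'
def cams(c,z=.008,amin=250):
    hsv=cv2.cvtColor(c['img'],cv2.COLOR_RGB2HSV); out=[]
    for b in blob(c,(hsv[:,:,1]<60)&(hsv[:,:,2]>70),amin=amin):
        m=cv2.morphologyEx(b[2].astype(np.uint8),cv2.MORPH_CLOSE,np.ones((5,5)))
        P=np.array([ray(c,u,v,z)[:2] for v,u in np.argwhere(m)],np.float32)
        (x,y),(w,h),a=cv2.minAreaRect(P)
        if w<h: a+=90; w,h=h,w
        if .05<w<.09 and h<.045: out.append((np.round([x,y],4),np.round([w,h],3),round((a+90)%180-90,1),P.mean(0).round(4)))
    return out
E
python3 - <<'E'
from h import *
c=load('wrist')
for x in cams(c): print(x)
# bore / canister centre: feet and rim outer contour; use bright blob bounding for canister
print(proj(c,[.616,-.0915,.065]), proj(c,[.44,.1,.06]))
E
```

```text
(array([0.4553, 0.0876]), array([0.06, 0.03]), -0.1, array([0.453 , 0.0918], dtype=float32))
(array([0.4316, 0.0156]), array([0.066, 0.021]), 25.3, array([0.4313, 0.0151], dtype=float32))
(array([ 0.4323, -0.1641]), array([0.067, 0.023]), 68.7, array([ 0.4319, -0.1636], dtype=float32))
(array([ 0.6357, -0.3638]), array([0.061, 0.037]), -63.5, array([ 0.6381, -0.3624], dtype=float32))
[455.87668643 207.23256312] [275.85717692 -15.36529201]
```

Cam 2 is at (0.432,-0.164) at 69° and cam 1 at (0.4315,0.0155) at 25°. Both measure 66 × 22 mm, as they should. I'll grasp cam 2 first.

servo_tool(
  deltas=[
    {"dx": -0.9, "dy": -5, "dz": -4, "wx": 0, "wy": 0, "wz": -0.18, "fingers": 0.4},
    {"dx": -0.9, "dy": -9.3, "dz": -9, "wx": 0, "wy": 0, "wz": -0.37, "fingers": 0.4},
    {"dx": -0.9, "dy": -9.3, "dz": -14, "wx": 0, "wy": 0, "wz": -0.37, "fingers": 0.4},
    {"dx": -0.9, "dy": -9.3, "dz": -19, "wx": 0, "wy": 0, "wz": -0.37, "fingers": 0.4},
    {"dx": -0.9, "dy": -9.3, "dz": -21.5, "wx": 0, "wy": 0, "wz": -0.37, "fingers": 0.4},
    {"dx": -0.9, "dy": -9.3, "dz": -22.8, "wx": 0, "wy": 0, "wz": -0.37, "fingers": 0.4},
    {"dx": -0.9, "dy": -9.3, "dz": -22.8, "wx": 0, "wy": 0, "wz": -0.37, "fingers": 1},
    {"dx": -0.9, "dy": -9.3, "dz": -22.8, "wx": 0, "wy": 0, "wz": -0.37, "fingers": 1},
    {"dx": -0.9, "dy": -9.3, "dz": -22.8, "wx": 0, "wy": 0, "wz": -0.37, "fingers": 1},
    {"dx": -0.9, "dy": -9.3, "dz": -22.8, "wx": 0, "wy": 0, "wz": -0.37, "fingers": 1},
    {"dx": -0.9, "dy": -9.3, "dz": -22.8, "wx": 0, "wy": 0, "wz": -0.37, "fingers": 1},
  ],
  force=30,
)

```text
time_s: 10.5
tcp_pos: [0.4322, -0.1641, 0.0234]
eef_rot: [0.826, 0.563, 0.0, 0.001]
ft_force: [-0.2, 0.9, 6.5]
width: 0.0197
finger_force: 30.0
```

servo_tool(
  deltas=[
    {"dx": 0, "dy": 0, "dz": 4, "wx": 0, "wy": 0, "wz": 0, "fingers": 1},
    {"dx": 0, "dy": 0, "dz": 9, "wx": 0, "wy": 0, "wz": 0, "fingers": 1},
    {"dx": 3, "dy": 1, "dz": 13, "wx": 0, "wy": 0, "wz": 0, "fingers": 1},
    {"dx": 9, "dy": 3, "dz": 13, "wx": 0, "wy": 0, "wz": 0, "fingers": 1},
    {"dx": 15, "dy": 5, "dz": 13, "wx": 0, "wy": 0, "wz": 0, "fingers": 1},
    {"dx": 19.2, "dy": 6.9, "dz": 13, "wx": 0, "wy": 0, "wz": 0, "fingers": 1},
    {"dx": 19.2, "dy": 6.9, "dz": 13, "wx": 0, "wy": 0, "wz": 0, "fingers": 1},
    {"dx": 19.2, "dy": 6.9, "dz": 9, "wx": 0, "wy": 0, "wz": 0, "fingers": 1},
    {"dx": 19.2, "dy": 6.9, "dz": 5, "wx": 0, "wy": 0, "wz": 0, "fingers": 1},
    {"dx": 19.2, "dy": 6.9, "dz": 2.5, "wx": 0, "wy": 0, "wz": 0, "fingers": 1},
    {"dx": 19.2, "dy": 6.9, "dz": 2.5, "wx": 0, "wy": 0, "wz": 0, "fingers": 1},
  ],
  force=30,
)

```text
time_s: 11.88
tcp_pos: [0.6224, -0.0952, 0.0464]
eef_rot: [0.827, 0.563, -0.001, -0.002]
ft_force: [-0.1, 0.0, -0.9]
width: 0.0197
finger_force: 30.0
```

servo_tool(
  deltas=[
    {"dx": 0, "dy": 0, "dz": 0, "wx": 0, "wy": 0, "wz": 0, "fingers": 0.65},
    {"dx": 0, "dy": 0, "dz": 0, "wx": 0, "wy": 0, "wz": 0, "fingers": 0.65},
    {"dx": 0, "dy": 0, "dz": 0.5, "wx": 0, "wy": 0, "wz": 0, "fingers": 0.65},
    {"dx": 0, "dy": 0, "dz": 4, "wx": 0, "wy": 0, "wz": 0, "fingers": 0.65},
    {"dx": 0, "dy": 0, "dz": 9, "wx": 0, "wy": 0, "wz": 0, "fingers": 0.65},
    {"dx": -4, "dy": 2, "dz": 14, "wx": 0, "wy": 0, "wz": -0.18, "fingers": 0.4},
    {"dx": -9, "dy": 5, "dz": 17, "wx": 0, "wy": 0, "wz": -0.36, "fingers": 0.4},
    {"dx": -14, "dy": 8, "dz": 17, "wx": 0, "wy": 0, "wz": -0.54, "fingers": 0.4},
    {"dx": -19.3, "dy": 11.0, "dz": 17, "wx": 0, "wy": 0, "wz": -0.72, "fingers": 0.4},
    {"dx": -19.3, "dy": 11.0, "dz": 17, "wx": 0, "wy": 0, "wz": -0.76, "fingers": 0.4},
    {"dx": -19.3, "dy": 11.0, "dz": 17, "wx": 0, "wy": 0, "wz": -0.76, "fingers": 0.4},
  ],
  force=30,
)

```text
time_s: 13.25
tcp_pos: [0.4309, 0.0152, 0.2187]
eef_rot: [0.976, 0.217, 0.001, 0.0]
ft_force: [0.0, -0.1, -0.8]
width: 0.053
finger_force: 0.0
```

```bash
python3 - <<'E'
from h import *
c=grab('wrist','w6.png'); s=manip.sense(); print(s['time_s'],s['tcp_pos'].round(4),s['eef_rot'].round(3))
print(proj(c,[.4315,.0155,.01]))
for x in cams(c): print(x)
E
```

```text
13.3 [0.4313 0.0149 0.2184] [0.976 0.217 0.001 0.   ]
[276.60512467 182.23905285]
(array([0.4326, 0.0156]), array([0.066, 0.021]), 25.5, array([0.433 , 0.0154], dtype=float32))
```

Cam 1 is still at (0.4325,0.0155), 25.5°. Descend and grasp.

servo_tool(
  deltas=[
    {"dx": 0.1, "dy": 0, "dz": -5, "wx": 0, "wy": 0, "wz": 0, "fingers": 0.4},
    {"dx": 0.1, "dy": 0, "dz": -10, "wx": 0, "wy": 0, "wz": 0, "fingers": 0.4},
    {"dx": 0.1, "dy": 0, "dz": -15, "wx": 0, "wy": 0, "wz": 0, "fingers": 0.4},
    {"dx": 0.1, "dy": 0, "dz": -18, "wx": 0, "wy": 0, "wz": 0, "fingers": 0.4},
    {"dx": 0.1, "dy": 0, "dz": -19.4, "wx": 0, "wy": 0, "wz": 0, "fingers": 0.4},
    {"dx": 0.1, "dy": 0, "dz": -19.4, "wx": 0, "wy": 0, "wz": 0, "fingers": 1},
    {"dx": 0.1, "dy": 0, "dz": -19.4, "wx": 0, "wy": 0, "wz": 0, "fingers": 1},
    {"dx": 0.1, "dy": 0, "dz": -19.4, "wx": 0, "wy": 0, "wz": 0, "fingers": 1},
    {"dx": 0.1, "dy": 0, "dz": -19.4, "wx": 0, "wy": 0, "wz": 0, "fingers": 1},
    {"dx": 0.1, "dy": 0, "dz": -19.4, "wx": 0, "wy": 0, "wz": 0, "fingers": 1},
  ],
  force=30,
)

```text
time_s: 14.55
tcp_pos: [0.4323, 0.0149, 0.0243]
eef_rot: [0.976, 0.216, 0.001, 0.0]
ft_force: [-1.0, -0.3, 5.9]
width: 0.0197
finger_force: 30.0
```

servo_tool(
  deltas=[
    {"dx": 0, "dy": 0, "dz": 4, "wx": 0, "wy": 0, "wz": 0, "fingers": 1},
    {"dx": 0, "dy": 0, "dz": 9, "wx": 0, "wy": 0, "wz": 0, "fingers": 1},
    {"dx": 3, "dy": -2, "dz": 13, "wx": 0, "wy": 0, "wz": 0.18, "fingers": 1},
    {"dx": 8, "dy": -5, "dz": 13, "wx": 0, "wy": 0, "wz": 0.36, "fingers": 1},
    {"dx": 13, "dy": -8, "dz": 13, "wx": 0, "wy": 0, "wz": 0.54, "fingers": 1},
    {"dx": 17.4, "dy": -10.2, "dz": 13, "wx": 0, "wy": 0, "wz": 0.72, "fingers": 1},
    {"dx": 17.4, "dy": -10.2, "dz": 13, "wx": 0, "wy": 0, "wz": 0.76, "fingers": 1},
    {"dx": 17.4, "dy": -10.2, "dz": 9, "wx": 0, "wy": 0, "wz": 0.76, "fingers": 1},
    {"dx": 17.4, "dy": -10.2, "dz": 5, "wx": 0, "wy": 0, "wz": 0.76, "fingers": 1},
    {"dx": 17.4, "dy": -10.2, "dz": 2.8, "wx": 0, "wy": 0, "wz": 0.76, "fingers": 1},
    {"dx": 17.4, "dy": -10.2, "dz": 2.8, "wx": 0, "wy": 0, "wz": 0.76, "fingers": 1},
  ],
  force=30,
)

```text
time_s: 15.92
tcp_pos: [0.6051, -0.0867, 0.0503]
eef_rot: [0.827, 0.563, -0.001, -0.002]
ft_force: [-0.1, 0.2, -0.2]
width: 0.0199
finger_force: 30.0
```

servo_tool(
  deltas=[
    {"dx": 0, "dy": 0, "dz": 0, "wx": 0, "wy": 0, "wz": 0, "fingers": 0.65},
    {"dx": 0, "dy": 0, "dz": 0, "wx": 0, "wy": 0, "wz": 0, "fingers": 0.65},
    {"dx": 0, "dy": 0, "dz": 0.5, "wx": 0, "wy": 0, "wz": 0, "fingers": 0.65},
    {"dx": 0, "dy": 0, "dz": 4, "wx": 0, "wy": 0, "wz": 0, "fingers": 0.65},
    {"dx": 0, "dy": 0, "dz": 9, "wx": 0, "wy": 0, "wz": 0, "fingers": 0.65},
    {"dx": -2, "dy": 5, "dz": 14, "wx": 0, "wy": 0, "wz": 0.18, "fingers": 0},
    {"dx": -5, "dy": 11, "dz": 18, "wx": 0, "wy": 0, "wz": 0.37, "fingers": 0},
    {"dx": -8, "dy": 17, "dz": 20, "wx": 0, "wy": 0, "wz": 0.37, "fingers": 0},
    {"dx": -11, "dy": 23, "dz": 20, "wx": 0, "wy": 0, "wz": 0.37, "fingers": 0},
    {"dx": -12.6, "dy": 28, "dz": 20, "wx": 0, "wy": 0, "wz": 0.37, "fingers": 0},
    {"dx": -12.6, "dy": 30.7, "dz": 20, "wx": 0, "wy": 0, "wz": 0.37, "fingers": 0},
    {"dx": -12.6, "dy": 30.7, "dz": 20, "wx": 0, "wy": 0, "wz": 0.37, "fingers": 0},
  ],
  force=30,
)

```text
time_s: 17.42
tcp_pos: [0.4788, 0.2227, 0.2527]
eef_rot: [0.707, 0.707, 0.001, 0.0]
ft_force: [0.5, -0.9, 0.7]
width: 0.088
finger_force: 0.0
```

```bash
python3 - <<'E'
from h import *
c=grab('wrist'); d=grab('side'); s=manip.sense(); print(s['time_s'],s['tcp_pos'].round(4),s['eef_rot'].round(3))
for p in [[.45,.1,.06],[.44,.233,.06],[.475,.33,.06]]: print(proj(c,p).round(0))
a=cv2.resize(c['img'],(480,360)); b=cv2.resize(d['img'][190:310,210:410],(300,180),interpolation=cv2.INTER_CUBIC); b2=cv2.resize(d['img'][150:270,140:340],(300,180),interpolation=cv2.INTER_CUBIC)
cv2.imwrite('pics/w7.png',np.hstack([a,np.vstack([b,b2])])[:,:,::-1])
E
```

```text
17.525 [0.4799 0.22   0.2522] [0.709 0.706 0.    0.   ]
[251. 295.]
[237. 175.]
[273.  68.]
```

View pics/w7.png

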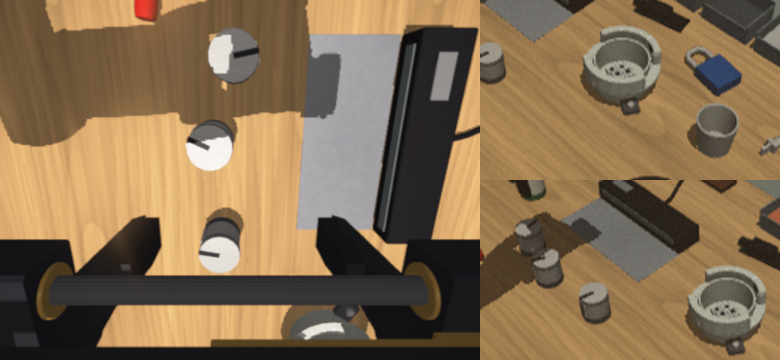

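Both cams lie in the canister (inset at (622,72)), and all three tins stand. At the 480-wide scale their tops are at (234,55), (209,146) and (219,253), with lines pointing roughly +x, -x/+y and -x. I'll measure these and the platform edges.

```bash
cat >> h.py <<'E'
def tin(c,guess,thr=45,r=.026):
    """dark line on a tin top near guess (x,y): centroid, far/near ends, angle"""
    v=c['img'].max(2); uu,vv=np.meshgrid(range(560),range(420))
    n=np.array([ray(c,a,b,.06)[:2] for a,b in zip(uu.ravel(),vv.ravel())]).reshape(420,560,2)
    m=(np.hypot(*(n-guess).transpose(2,0,1))<r)
    t=np.percentile(v[m],50)*.42
    bl=blob(c,m&(v<max(t,thr)),amin=12)
    if not bl: return None
    P=n[bl[0][2]].astype(np.float32)
    vx,vy,x,y=cv2.fitLine(P,cv2.DIST_L2,0,.001,.001).ravel()
    pr=(P-[x,y])@[vx,vy]; a=np.array([x,y])
    return bl[0][0],(a+pr.min()*np.array([vx,vy])).round(4),(a+pr.max()*np.array([vx,vy])).round(4),round(np.degrees(np.arctan2(vy,vx)),1)
E
python3 - <<'E'
from h import *
c=load('wrist');k=560/480
for n,(u,v) in dict(C=(234,55),B=(209,146),A=(219,253)).items():
    g=ray(c,u*k,v*k,.06)[:2]; print(n,g.round(4),tin(c,g))
for n,(u,v) in dict(pNL=(312,35),pNR=(297,228),pbL=(402,36),pbR=(382,230)).items(): print(n,ray(c,u*k,v*k,0).round(4))
for n,(u,v) in dict(rearL=(475,30),rearR=(422,241)).items(): print(n,ray(c,u*k,v*k,.045).round(4))
print(sum([]))
L=[]
for n,(u,v) in dict(C=(234,55),B=(209,146),A=(219,253)).items():
    u,v=int(u*k),int(v*k); L.append(cv2.resize(c['img'][v-40:v+40,u-40:u+40],(266,266),interpolation=cv2.INTER_CUBIC))
cv2.imwrite('pics/t8.png',np.hstack(L)[:,:,::-1])
E
```

```text
C [0.4751 0.333 ] (np.int32(166), array([0.4749, 0.3329], dtype=float32), array([0.4998, 0.3378], dtype=float32), np.float32(11.3))
B [0.4464 0.2377] (np.int32(135), array([0.4228, 0.247 ], dtype=float32), array([0.445 , 0.2359], dtype=float32), np.float32(-26.5))
A [0.4551 0.1   ] (np.int32(79), array([0.4296, 0.1012], dtype=float32), array([0.4536, 0.0968], dtype=float32), np.float32(-10.4))
pNL [0.5684 0.3618 0.    ]
pNR [0.5659 0.1048 0.    ]
pbL [0.6771 0.3608 0.    ]
pbR [0.6913 0.1016 0.    ]
rearL [0.7302 0.3592 0.045 ]
rearR [0.7213 0.1087 0.045 ]
0
```

View pics/t8.png

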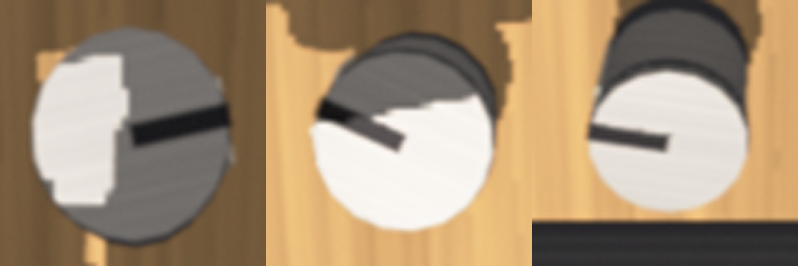

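Tin C is at (0.475,0.333) with its label at +11.3°, B at (0.4455,0.236) at 153.5°, and A at (0.454,0.0975) at 169.6°. The platform's near edge is at x≈0.568 and its centre about (0.6235,0.234), with yaw under 0.6°. I'll grasp C first.

servo_tool(
  deltas=[
    {"dx": -0.5, "dy": 5.5, "dz": -4, "wx": 0, "wy": 0, "wz": 0.1, "fingers": 0.1},
    {"dx": -0.5, "dy": 11.3, "dz": -8, "wx": 0, "wy": 0, "wz": 0.2, "fingers": 0.1},
    {"dx": -0.5, "dy": 11.3, "dz": -11, "wx": 0, "wy": 0, "wz": 0.2, "fingers": 0.1},
    {"dx": -0.5, "dy": 11.3, "dz": -16, "wx": 0, "wy": 0, "wz": 0.2, "fingers": 0.1},
    {"dx": -0.5, "dy": 11.3, "dz": -19, "wx": 0, "wy": 0, "wz": 0.2, "fingers": 0.1},
    {"dx": -0.5, "dy": 11.3, "dz": -20.5, "wx": 0, "wy": 0, "wz": 0.2, "fingers": 0.1},
    {"dx": -0.5, "dy": 11.3, "dz": -20.5, "wx": 0, "wy": 0, "wz": 0.2, "fingers": 1},
    {"dx": -0.5, "dy": 11.3, "dz": -20.5, "wx": 0, "wy": 0, "wz": 0.2, "fingers": 1},
    {"dx": -0.5, "dy": 11.3, "dz": -20.5, "wx": 0, "wy": 0, "wz": 0.2, "fingers": 1},
    {"dx": -0.5, "dy": 11.3, "dz": -20.5, "wx": 0, "wy": 0, "wz": 0.2, "fingers": 1},
  ],
  force=25,
)

```text
time_s: 18.77
tcp_pos: [0.4754, 0.3331, 0.048]
eef_rot: [0.635, 0.773, 0.001, 0.001]
ft_force: [-0.5, -1.4, 6.3]
width: 0.0524
finger_force: 25.0
```

servo_tool(
  deltas=[
    {"dx": 0, "dy": 0, "dz": 2, "wx": 0, "wy": 0, "wz": 0, "fingers": 1},
    {"dx": 1, "dy": 0, "dz": 5, "wx": 0, "wy": 0, "wz": -0.1, "fingers": 1},
    {"dx": 5, "dy": -1, "dz": 6, "wx": 0, "wy": 0, "wz": -0.2, "fingers": 1},
    {"dx": 10, "dy": -2, "dz": 6, "wx": 0, "wy": 0, "wz": -0.2, "fingers": 1},
    {"dx": 14.5, "dy": -2.4, "dz": 6, "wx": 0, "wy": 0, "wz": -0.2, "fingers": 1},
    {"dx": 14.5, "dy": -2.4, "dz": 4, "wx": 0, "wy": 0, "wz": -0.2, "fingers": 1},
    {"dx": 14.5, "dy": -2.4, "dz": 2, "wx": 0, "wy": 0, "wz": -0.2, "fingers": 1},
    {"dx": 14.5, "dy": -2.4, "dz": 0.6, "wx": 0, "wy": 0, "wz": -0.2, "fingers": 1},
    {"dx": 14.5, "dy": -2.4, "dz": 0.2, "wx": 0, "wy": 0, "wz": -0.2, "fingers": 1},
    {"dx": 14.5, "dy": -2.4, "dz": 0, "wx": 0, "wy": 0, "wz": -0.2, "fingers": 1},
  ],
  force=25,
)

```text
time_s: 20.02
tcp_pos: [0.62, 0.3092, 0.0479]
eef_rot: [0.709, 0.705, 0.0, 0.0]
ft_force: [-6.4, -1.9, 10.8]
width: 0.0525
finger_force: 25.0
```

servo_tool(
  deltas=[
    {"dx": 0, "dy": 0, "dz": 0.1, "wx": 0, "wy": 0, "wz": 0, "fingers": 0.25},
    {"dx": 0, "dy": 0, "dz": 0.1, "wx": 0, "wy": 0, "wz": 0, "fingers": 0.25},
    {"dx": 0, "dy": 0, "dz": 1, "wx": 0, "wy": 0, "wz": 0, "fingers": 0.25},
    {"dx": 0, "dy": 0, "dz": 5, "wx": 0, "wy": 0, "wz": 0, "fingers": 0.25},
    {"dx": 0, "dy": 0, "dz": 10, "wx": 0, "wy": 0, "wz": 0.18, "fingers": 0.1},
    {"dx": -4, "dy": -2, "dz": 15, "wx": 0, "wy": 0, "wz": 0.36, "fingers": 0.1},
    {"dx": -8, "dy": -4, "dz": 17, "wx": 0, "wy": 0, "wz": 0.54, "fingers": 0.1},
    {"dx": -12, "dy": -6, "dz": 17, "wx": 0, "wy": 0, "wz": 0.72, "fingers": 0.1},
    {"dx": -17.5, "dy": -7.3, "dz": 17, "wx": 0, "wy": 0, "wz": 0.9, "fingers": 0.1},
    {"dx": -17.5, "dy": -7.3, "dz": 17, "wx": 0, "wy": 0, "wz": 1.08, "fingers": 0.1},
    {"dx": -17.5, "dy": -7.3, "dz": 17, "wx": 0, "wy": 0, "wz": 1.26, "fingers": 0.1},
    {"dx": -17.5, "dy": -7.3, "dz": 17, "wx": 0, "wy": 0, "wz": 1.44, "fingers": 0.1},
    {"dx": -17.5, "dy": -7.3, "dz": 17, "wx": 0, "wy": 0, "wz": 1.62, "fingers": 0.1},
    {"dx": -17.5, "dy": -7.3, "dz": 17, "wx": 0, "wy": 0, "wz": 1.8, "fingers": 0.1},
    {"dx": -17.5, "dy": -7.3, "dz": 17, "wx": 0, "wy": 0, "wz": 1.98, "fingers": 0.1},
    {"dx": -17.5, "dy": -7.3, "dz": 17, "wx": 0, "wy": 0, "wz": 2.16, "fingers": 0.1},
    {"dx": -17.5, "dy": -7.3, "dz": 17, "wx": 0, "wy": 0, "wz": 2.34, "fingers": 0.1},
    {"dx": -17.5, "dy": -7.3, "dz": 17, "wx": 0, "wy": 0, "wz": 2.52, "fingers": 0.1},
    {"dx": -17.5, "dy": -7.3, "dz": 17, "wx": 0, "wy": 0, "wz": 2.68, "fingers": 0.1},
    {"dx": -17.5, "dy": -7.3, "dz": 17, "wx": 0, "wy": 0, "wz": 2.68, "fingers": 0.1},
  ],
  force=25,
)

```text
time_s: 22.52
tcp_pos: [0.4451, 0.236, 0.2174]
eef_rot: [-0.524, 0.852, -0.0, 0.001]
ft_force: [0.1, 1.3, 0.0]
width: 0.079
finger_force: 0.0
```

```bash
python3 - <<'E'
from h import *
c=grab('wrist','w9.png'); s=manip.sense(); q=s['eef_rot']; print(s['time_s'],s['tcp_pos'].round(4),q.round(3),2*(np.arctan2(q[1],q[0])-np.pi/4),s['joints'].round(2))
print('B',proj(c,[.4455,.236,.06]),tin(c,np.array([.4455,.236])))
d=grab('side')
for n,g in dict(C=(.62,.309),B=(.4455,.236),A=(.454,.0975)).items(): print(n,proj(d,[*g,.06]).round(0),tin(d,np.array(g)))
E
```

```text
22.575 [0.445  0.236  0.2173] [-0.523  0.852 -0.     0.   ] 2.671631634160012 [ 0.25  0.33  1.49  0.    1.32 -2.42]
B [278.43727666 196.34113846] (np.int32(154), array([0.4226, 0.2467], dtype=float32), array([0.445 , 0.2361], dtype=float32), np.float32(-25.4))
C [214. 163.] None
B [182. 201.] None
A [214. 225.] None
```

B is confirmed at (0.445,0.236), 154°. Descend and grasp, then carry it to (0.620,0.234).

servo_tool(
  deltas=[
    {"dx": 0, "dy": 0, "dz": -5, "wx": 0, "wy": 0, "wz": 0, "fingers": 0.1},
    {"dx": 0, "dy": 0, "dz": -10, "wx": 0, "wy": 0, "wz": 0, "fingers": 0.1},
    {"dx": 0, "dy": 0, "dz": -15, "wx": 0, "wy": 0, "wz": 0, "fingers": 0.1},
    {"dx": 0, "dy": 0, "dz": -17, "wx": 0, "wy": 0, "wz": 0, "fingers": 0.1},
    {"dx": 0, "dy": 0, "dz": -17, "wx": 0, "wy": 0, "wz": 0, "fingers": 1},
    {"dx": 0, "dy": 0, "dz": -17, "wx": 0, "wy": 0, "wz": 0, "fingers": 1},
    {"dx": 0, "dy": 0, "dz": -17, "wx": 0, "wy": 0, "wz": 0, "fingers": 1},
    {"dx": 0, "dy": 0, "dz": -17, "wx": 0, "wy": 0, "wz": 0, "fingers": 1},
    {"dx": 0, "dy": 0, "dz": -15, "wx": 0, "wy": 0, "wz": 0, "fingers": 1},
    {"dx": 0, "dy": 0, "dz": -11, "wx": 0, "wy": 0, "wz": 0, "fingers": 1},
  ],
  force=25,
)

```text
time_s: 23.88
tcp_pos: [0.4443, 0.2358, 0.1067]
eef_rot: [-0.524, 0.852, 0.0, -0.001]
ft_force: [1.0, -0.6, -1.1]
width: 0.0525
finger_force: 25.0
```

servo_tool(
  deltas=[
    {"dx": 4, "dy": 0, "dz": 0, "wx": 0, "wy": 0, "wz": -0.18, "fingers": 1},
    {"dx": 8, "dy": 0, "dz": 0, "wx": 0, "wy": 0, "wz": -0.36, "fingers": 1},
    {"dx": 12, "dy": 0, "dz": 0, "wx": 0, "wy": 0, "wz": -0.54, "fingers": 1},
    {"dx": 15, "dy": -0.2, "dz": 0, "wx": 0, "wy": 0, "wz": -0.72, "fingers": 1},
    {"dx": 17.5, "dy": -0.2, "dz": 0, "wx": 0, "wy": 0, "wz": -0.9, "fingers": 1},
    {"dx": 17.5, "dy": -0.2, "dz": 0, "wx": 0, "wy": 0, "wz": -1.08, "fingers": 1},
    {"dx": 17.5, "dy": -0.2, "dz": 0, "wx": 0, "wy": 0, "wz": -1.26, "fingers": 1},
    {"dx": 17.5, "dy": -0.2, "dz": 0, "wx": 0, "wy": 0, "wz": -1.44, "fingers": 1},
    {"dx": 17.5, "dy": -0.2, "dz": 0, "wx": 0, "wy": 0, "wz": -1.62, "fingers": 1},
    {"dx": 17.5, "dy": -0.2, "dz": 0, "wx": 0, "wy": 0, "wz": -1.8, "fingers": 1},
    {"dx": 17.5, "dy": -0.2, "dz": 0, "wx": 0, "wy": 0, "wz": -1.98, "fingers": 1},
    {"dx": 17.5, "dy": -0.2, "dz": 0, "wx": 0, "wy": 0, "wz": -2.16, "fingers": 1},
    {"dx": 17.5, "dy": -0.2, "dz": 0, "wx": 0, "wy": 0, "wz": -2.34, "fingers": 1},
    {"dx": 17.5, "dy": -0.2, "dz": 0, "wx": 0, "wy": 0, "wz": -2.52, "fingers": 1},
    {"dx": 17.5, "dy": -0.2, "dz": 0, "wx": 0, "wy": 0, "wz": -2.68, "fingers": 1},
    {"dx": 17.5, "dy": -0.2, "dz": 0, "wx": 0, "wy": 0, "wz": -2.68, "fingers": 1},
    {"dx": 17.5, "dy": -0.2, "dz": -3, "wx": 0, "wy": 0, "wz": -2.68, "fingers": 1},
    {"dx": 17.5, "dy": -0.2, "dz": -5, "wx": 0, "wy": 0, "wz": -2.68, "fingers": 1},
    {"dx": 17.5, "dy": -0.2, "dz": -5.8, "wx": 0, "wy": 0, "wz": -2.68, "fingers": 1},
    {"dx": 17.5, "dy": -0.2, "dz": -6, "wx": 0, "wy": 0, "wz": -2.68, "fingers": 1},
  ],
  force=25,
)

```text
time_s: 26.38
tcp_pos: [0.6199, 0.234, 0.0476]
eef_rot: [0.708, 0.706, -0.0, -0.0]
ft_force: [-6.4, -1.8, 11.2]
width: 0.0524
finger_force: 25.0
```

servo_tool(
  deltas=[
    {"dx": 0, "dy": 0, "dz": 0.1, "wx": 0, "wy": 0, "wz": 0, "fingers": 0.25},
    {"dx": 0, "dy": 0, "dz": 0.1, "wx": 0, "wy": 0, "wz": 0, "fingers": 0.25},
    {"dx": 0, "dy": 0, "dz": 1, "wx": 0, "wy": 0, "wz": 0, "fingers": 0.25},
    {"dx": 0, "dy": 0, "dz": 5, "wx": 0, "wy": 0, "wz": 0, "fingers": 0.25},
    {"dx": 0, "dy": 0, "dz": 10, "wx": 0, "wy": 0, "wz": 0.16, "fingers": 0.1},
    {"dx": -4, "dy": -3, "dz": 15, "wx": 0, "wy": 0, "wz": 0.34, "fingers": 0.1},
    {"dx": -8, "dy": -6, "dz": 17, "wx": 0, "wy": 0, "wz": 0.52, "fingers": 0.1},
    {"dx": -12, "dy": -10, "dz": 17, "wx": 0, "wy": 0, "wz": 0.7, "fingers": 0.1},
    {"dx": -16.6, "dy": -13.6, "dz": 17, "wx": 0, "wy": 0, "wz": 0.88, "fingers": 0.1},
    {"dx": -16.6, "dy": -13.6, "dz": 17, "wx": 0, "wy": 0, "wz": 1.06, "fingers": 0.1},
    {"dx": -16.6, "dy": -13.6, "dz": 17, "wx": 0, "wy": 0, "wz": 1.24, "fingers": 0.1},
    {"dx": -16.6, "dy": -13.6, "dz": 17, "wx": 0, "wy": 0, "wz": 1.42, "fingers": 0.1},
    {"dx": -16.6, "dy": -13.6, "dz": 17, "wx": 0, "wy": 0, "wz": 1.6, "fingers": 0.1},
    {"dx": -16.6, "dy": -13.6, "dz": 17, "wx": 0, "wy": 0, "wz": 1.78, "fingers": 0.1},
    {"dx": -16.6, "dy": -13.6, "dz": 17, "wx": 0, "wy": 0, "wz": 1.96, "fingers": 0.1},
    {"dx": -16.6, "dy": -13.6, "dz": 17, "wx": 0, "wy": 0, "wz": 2.14, "fingers": 0.1},
    {"dx": -16.6, "dy": -13.6, "dz": 17, "wx": 0, "wy": 0, "wz": 2.32, "fingers": 0.1},
    {"dx": -16.6, "dy": -13.6, "dz": 17, "wx": 0, "wy": 0, "wz": 2.5, "fingers": 0.1},
    {"dx": -16.6, "dy": -13.6, "dz": 17, "wx": 0, "wy": 0, "wz": 2.5, "fingers": 0.1},
  ],
  force=25,
)

```text
time_s: 28.75
tcp_pos: [0.454, 0.098, 0.2174]
eef_rot: [-0.445, 0.895, -0.0, 0.0]
ft_force: [0.5, -0.3, 0.4]
width: 0.0793
finger_force: 0.0
```

```bash
python3 - <<'E'
from h import *
c=grab('wrist','w10.png'); s=manip.sense(); q=s['eef_rot']; print(s['time_s'],s['tcp_pos'].round(4),2*(np.arctan2(q[1],q[0])-np.pi/4),s['joints'].round(2))
print('A',tin(c,np.array([.454,.0975])))
E
```

```text
28.8 [0.454  0.098  0.2173] 2.49139297910717 [-0.04  0.27  1.59  0.    1.28 -2.53]
A (np.int32(161), array([0.4287, 0.1017], dtype=float32), array([0.4539, 0.0973], dtype=float32), np.float32(-9.8))
```

servo_tool(
  deltas=[
    {"dx": 0, "dy": 0, "dz": -5, "wx": 0, "wy": 0, "wz": 0, "fingers": 0.1},
    {"dx": 0, "dy": 0, "dz": -10, "wx": 0, "wy": 0, "wz": 0, "fingers": 0.1},
    {"dx": 0, "dy": 0, "dz": -15, "wx": 0, "wy": 0, "wz": 0, "fingers": 0.1},
    {"dx": 0, "dy": 0, "dz": -17, "wx": 0, "wy": 0, "wz": 0, "fingers": 0.1},
    {"dx": 0, "dy": 0, "dz": -17, "wx": 0, "wy": 0, "wz": 0, "fingers": 1},
    {"dx": 0, "dy": 0, "dz": -17, "wx": 0, "wy": 0, "wz": 0, "fingers": 1},
    {"dx": 0, "dy": 0, "dz": -17, "wx": 0, "wy": 0, "wz": 0, "fingers": 1},
    {"dx": 0, "dy": 0, "dz": -17, "wx": 0, "wy": 0, "wz": 0, "fingers": 1},
    {"dx": 0, "dy": 0, "dz": -15, "wx": 0, "wy": 0, "wz": 0, "fingers": 1},
    {"dx": 0, "dy": 0, "dz": -11, "wx": 0, "wy": 0, "wz": 0, "fingers": 1},
    {"dx": 0, "dy": 0, "dz": -9, "wx": 0, "wy": 0, "wz": -0.18, "fingers": 1},
    {"dx": 4, "dy": 2, "dz": -9, "wx": 0, "wy": 0, "wz": -0.36, "fingers": 1},
    {"dx": 8, "dy": 3, "dz": -9, "wx": 0, "wy": 0, "wz": -0.54, "fingers": 1},
    {"dx": 12, "dy": 4, "dz": -9, "wx": 0, "wy": 0, "wz": -0.72, "fingers": 1},
    {"dx": 16.6, "dy": 6.1, "dz": -9, "wx": 0, "wy": 0, "wz": -0.9, "fingers": 1},
  ],
  force=25,
)

```text
time_s: 30.68
tcp_pos: [0.6208, 0.159, 0.1268]
eef_rot: [-0.009, 1.0, -0.0, -0.0]
ft_force: [0.3, -0.2, -3.3]
width: 0.0522
finger_force: 25.0
```

servo_tool(
  deltas=[
    {"dx": 0, "dy": 0, "dz": 0, "wx": 0, "wy": 0, "wz": -0.18, "fingers": 1},
    {"dx": 0, "dy": 0, "dz": 0, "wx": 0, "wy": 0, "wz": -0.36, "fingers": 1},
    {"dx": 0, "dy": 0, "dz": 0, "wx": 0, "wy": 0, "wz": -0.54, "fingers": 1},
    {"dx": 0, "dy": 0, "dz": 0, "wx": 0, "wy": 0, "wz": -0.72, "fingers": 1},
    {"dx": 0, "dy": 0, "dz": 0, "wx": 0, "wy": 0, "wz": -0.9, "fingers": 1},
    {"dx": 0, "dy": 0, "dz": 0, "wx": 0, "wy": 0, "wz": -1.08, "fingers": 1},
    {"dx": 0, "dy": 0, "dz": 0, "wx": 0, "wy": 0, "wz": -1.26, "fingers": 1},
    {"dx": 0, "dy": 0, "dz": 0, "wx": 0, "wy": 0, "wz": -1.44, "fingers": 1},
    {"dx": 0, "dy": 0, "dz": 0, "wx": 0, "wy": 0, "wz": -1.62, "fingers": 1},
    {"dx": 0, "dy": 0, "dz": 0, "wx": 0, "wy": 0, "wz": -1.8, "fingers": 1},
    {"dx": 0, "dy": 0, "dz": 0, "wx": 0, "wy": 0, "wz": -1.98, "fingers": 1},
    {"dx": 0, "dy": 0, "dz": 0, "wx": 0, "wy": 0, "wz": -2.06, "fingers": 1},
    {"dx": 0, "dy": 0, "dz": 0, "wx": 0, "wy": 0, "wz": -2.06, "fingers": 1},
    {"dx": 0, "dy": 0, "dz": -4, "wx": 0, "wy": 0, "wz": -2.06, "fingers": 1},
    {"dx": 0, "dy": 0, "dz": -7, "wx": 0, "wy": 0, "wz": -2.06, "fingers": 1},
    {"dx": 0, "dy": 0, "dz": -7.8, "wx": 0, "wy": 0, "wz": -2.06, "fingers": 1},
    {"dx": 0, "dy": 0, "dz": -8, "wx": 0, "wy": 0, "wz": -2.06, "fingers": 1},
  ],
  force=25,
)

```text
time_s: 32.8
tcp_pos: [0.62, 0.159, 0.0479]
eef_rot: [0.851, 0.526, -0.0, 0.0]
ft_force: [-6.2, -1.4, 11.8]
width: 0.0525
finger_force: 25.0
```

servo_tool(
  deltas=[
    {"dx": 0, "dy": 0, "dz": 0.1, "wx": 0, "wy": 0, "wz": 0, "fingers": 0.25},
    {"dx": 0, "dy": 0, "dz": 0.1, "wx": 0, "wy": 0, "wz": 0, "fingers": 0.25},
    {"dx": 0, "dy": 0, "dz": 1, "wx": 0, "wy": 0, "wz": 0, "fingers": 0.25},
    {"dx": 0, "dy": 0, "dz": 5, "wx": 0, "wy": 0, "wz": 0, "fingers": 0.25},
    {"dx": 0, "dy": 0, "dz": 10, "wx": 0, "wy": 0, "wz": 0.16, "fingers": 0},
    {"dx": -3, "dy": 2, "dz": 15, "wx": 0, "wy": 0, "wz": 0.34, "fingers": 0},
    {"dx": -6, "dy": 4, "dz": 20, "wx": 0, "wy": 0, "wz": 0.47, "fingers": 0},
    {"dx": -6, "dy": 4, "dz": 22, "wx": 0, "wy": 0, "wz": 0.47, "fingers": 0},
    {"dx": -6, "dy": 4, "dz": 22, "wx": 0, "wy": 0, "wz": 0.47, "fingers": 0},
  ],
  force=25,
)

```text
time_s: 33.92
tcp_pos: [0.5601, 0.1993, 0.2689]
eef_rot: [0.705, 0.709, 0.002, 0.001]
ft_force: [-0.0, 0.8, -1.0]
width: 0.0882
finger_force: 0.0
```

```bash
python3 - <<'E'
from h import *
c=grab('wrist'); s=manip.sense(); print(s['time_s'],s['tcp_pos'].round(4))
for n,g in dict(C=(.62,.309),B=(.62,.234),A=(.62,.159)).items(): print(n,proj(c,[*g,.06]).round(0),tin(c,np.array(g)))
d=grab('side');e=grab('scene')
a=cv2.resize(c['img'],(400,300)); f=lambda im,s:cv2.resize(im,s,interpolation=cv2.INTER_CUBIC)
im=np.vstack([np.hstack([a,f(d['img'][140:380,180:500],(400,300))]),f(e['img'][150:300,130:530],(800,300))])
cv2.imwrite('pics/f1.png',im[:,:,::-1])
E
```

```text
33.975 [0.56   0.1989 0.267 ]
C [341.  67.] (np.int32(130), array([0.6215, 0.3093], dtype=float32), array([0.6451, 0.3094], dtype=float32), np.float32(0.3))
B [337. 148.] (np.int32(43), array([0.6372, 0.2335], dtype=float32), array([0.6455, 0.2333], dtype=float32), np.float32(-1.4))
A [333. 219.] (np.int32(73), array([0.6215, 0.1581], dtype=float32), array([0.646 , 0.1583], dtype=float32), np.float32(0.4))
```

View pics/f1.png

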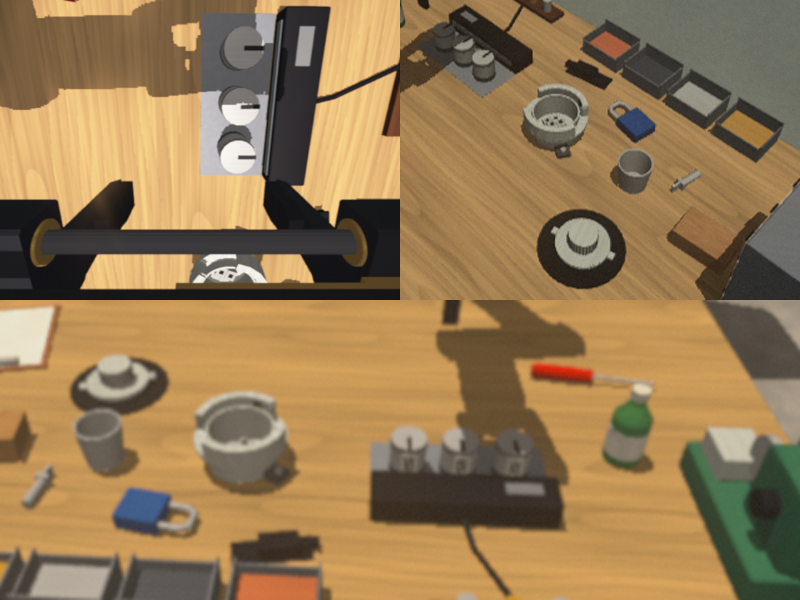

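The final views show the three tins upright on the platform, with lines at (250,47), (248,106) and (246,157) within 1.5° of facing the bar. The lid is knob up on the mat centre, both cams are in the canister, and the bystanders are untouched. I'll hand it in.

```bash
python3 -c "
from rig import manip
print(manip.finish_job())"
```

```text
the job is handed in; nothing more can be done
None
```

I handed the job in at about 34 s: the lid is knob up on the middle of the mat, both cams I could find are in the canister, and all three tins stand upright on the platform with labels within about 1.5° of facing the bar. No verdict came back.

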